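# Park the index plunger of the mould turntable

### The job

In the glass shop stand two small mould turntables, each locked by a sprung index plunger with a flat upright wing grip. On the turntable that carries the square mould, pull the plunger straight up until it clears its collar, twist it clockwise (seen from above) into the rest notch and let go, so that it stays up there by itself. Leave the plunger of the round mould's turntable locked as it is.

Things in the scene. Friction and masses are not known exactly. Their poses are not given: they have to be found in the camera images.
- square_head_grip (a point): On the plunger axis in its grip, an upright brass wing 60 mm long, 12 mm thick, 26 mm tall, on the square mould's turntable. Point: 11 mm below the wing's top, 15 mm above its underside; 113 mm above the work surface at the start. Turns with the wing: x across the 12 mm, y along the 60 mm, z up. Below: 14 mm of stem, then a steel collar 38 mm across, 22 mm tall, on a grey bracket.
- square_mould (a point): Centre of the top of the square open mould (70 x 70 x 50 mm, dark steel), 96 mm above the work surface, fixed on a steel disc 200 mm in diameter (top at 46 mm) on a grey base 240 x 170 mm. Its own plunger stands 90 mm from the mould's centre along this point's -x axis, roughly towards the robot.
- square_head_pull (a joint): Lift of that plunger (m): 0 = down, locked; end stop 0.032. The spring pulls down with 5 N at 0, 13 N at the top, plus 1 N weight. Its cross pin sits in a slot and must be lifted 18 mm or more to turn (24 to 28 is comfortable). Let down in the rest notch it stays at about 0.012; on the ridge between slot and notch it would stand at 0.018, not parked.
- square_head_twist (a joint): Turn of that plunger with its wing about the vertical (rad), growing clockwise seen from above: 0 = in the deep slot, as it starts (free play 0.1); the pin drops into the rest notch anywhere from 0.85 to the end stop at 1.25 (aim at 1.05, 60 degrees). Turns easily (under 0.05 N m), stays where left.
- round_head_pull (a joint): Lift (m) of the other, identical plunger, on the turntable with the round mould (76 mm across, 50 mm tall): 0 = down, locked. It must stay down.

How it is judged:
By the outcome, as a careful person would: the job done as asked, in the order asked, and still so for the second after the job is handed in, with the robot touching nothing.
It also fails if it takes over 32 s, if anything falls off the work surface, if the arm or the gripper's body presses on something with over 40 N, if the wrist force passes 120 N, or if a joint passes its speed limit or range.

### The arm

A 6-joint arm with a two-finger parallel gripper is mounted at the origin on the work surface. World frame = base frame: x ahead of the robot, y to its left, z up, the work surface at z = 0. Lengths are in m, angles in rad, forces in N, time in s.
With the tool pointing down it reaches from about 0.225 to 0.725 m from the base axis. Payload 3.1 kg.
Tool frame: the origin (TCP) lies on the centre line of the jaws, within the pads' length; the fingertips stand 11 mm ahead of it and the grasp point (between the pads) lies 8 mm behind it; z points along the fingers, y is the direction in which the jaws open and shut (so a half turn about z gives the same grasp; the last joint's range is limited). The gripper opens to 85 mm and grips with 20 to 120 N. Pads are 22 mm wide; open, the fingers measure 114 mm over their backs; the gripper's body (76 mm by 85 mm) begins 54 mm behind the grasp point. The pads swing forward as they close: fully open they stand 13 mm farther back than shut.
Start: joints at [-1.44, 0.048, 0.099, 1.622, 0, 1.443], TCP at [0.134, -0.508, 0.242] pointing down, gripper open.
Joint ranges: [-2.91, 2.91], [-0.99, 1.94], [-1.21, 1.42], [-2.12, 2.29], [-1.49, 1.47], [-3.14, 3.14]. Speed limits (rad/s): [2.79, 2.79, 3.14, 3.14, 3.14, 3.14].

### API

Orientations are given as a unit quaternion [x, y, z, w].
In Python, from bench import robot gives the robot as it stands.
- The arm moves only by the tool apply_moves, never from a script. Its argument "motion" is a list of rows, each a list of 3 entries, a list of its own where there are three numbers: the closure, from 0 (fully open) to 1 (shut), then the shift along the tool's x, y, z scaled (see below), then the turn, a rotation vector about the tool's x, y, z scaled (see below). In form: [[gripper, [tx, ty, tz], [wx, wy, wz]], ...]. A call has 1 to 12 rows; each row shifts and turns the commanded pose from where the row before left it, along the tool's axes as they then stand; what a row does not reach is not made up. The controller multiplies each number of a shift by 0.05 m and each number of a turn by 6 degrees. A row lasts 1/10 s, in which the tool goes at most 50 mm and 8.59 degrees, less where a joint would pass 70% of its speed; a pose out of reach is approached as far as the arm can. A call with a number of a shift or a turn outside -1 to 1 is refused whole. A call with a gripper value outside its range is refused whole. The fingers move at their own pace and stop on an object; "newtons" is the grip in N (left out, the last holds). Time passes only in rows, so rows that do not move let the fingers close. It gives the time, the measured TCP pose, the force and the opening at its end, in the units of the state.
- robot.get_obs(): the state, without advancing time (a new reading comes with each control period).
- robot.snapshot(name): name is "scene" or "top" or "wrist"; returns a dict with "image" (400x640x3 uint8, red, green, blue), "range_z" (400x640 float32, m along the optical axis (not along the pixel's ray), 0 where there is no reading), "fx", "fy", "cx", "cy" (pixels), "xyz" and "orientation" of the camera in the world. Camera axes: x right, y up, looking along -z (the intrinsics and any distortion apply to the point x, -y, -z); pixel columns grow to the right and rows downward; lengths in m; the calibration is good to about 2 mm. A picture is of the moment at which its call begins.
- robot.finish_job(): hands the job in, once; it reports no verdict.
The state is a dict: "t": time; "qpos": joint angles; "qd": joint speeds; "tau": joint torques, N m; "tool_pos": TCP position; "tool_rot": TCP orientation; "ft_force": force on the tool from outside, world axes, zero at the start; "wrist_torque": the same for the moment, N m; "finger_gap": finger opening in m.
Only numpy, scipy, OpenCV 4.12 (cv2) and the standard library are available. Lean on these libraries where they do the work, as an engineer would, in place of code of your own. Each camera call takes 0.05 s, during which the arm holds its last target. There are 200 camera calls.

## Working session

There is one attempt and no reset: what is moved stays moved. The work goes in short steps, Python scripts to look and compute and a tool call to move; the robot and the scene stay as the last step left them, time stands still between calls to the robot, and variables do not carry over. Pictures are saved under pics/ and viewed, about 8 in all and at most 12, crops included, and the job is handed in when it is done.

Besides the shell and the picture viewer there is one more tool, called after "Request:" as name([rows], argument=value, ...), one row to a line, values as JSON. apply_moves: Moves the arm, as the interface text tells. Shifts and turns lie within -1 to 1; 1 stands for 0.05 m of shift or 6 degrees of turn. Its arguments: {"type":"object","properties":{"motion":{"type":"array","items":{"type":"array"}},"newtons":{"type":"number"}},"required":["motion"]}

```bash
mkdir -p pics; cat > h.py <<'E'
import numpy as np, cv2
from scipy.spatial.transform import Rotation as R
from bench import robot
def snap(n,f):
    s=robot.snapshot(n); cv2.imwrite('pics/'+f+'.png',s['image'][:,:,::-1]); np.savez('pics/'+f+'.npz',**s); return s
def cloud(s):
    d=s['range_z']; v,u=np.mgrid[:400,:640]
    p=np.stack([(u-s['cx'])/s['fx']*d,-(v-s['cy'])/s['fy']*d,-d],-1)
    return p@R.from_quat(s['orientation']).as_matrix().T+s['xyz']
def ray(s,u,v,z):
    d=R.from_quat(s['orientation']).apply([(u-s['cx'])/s['fx'],-(v-s['cy'])/s['fy'],-1])
    return np.array(s['xyz'])+d*(z-s['xyz'][2])/d[2]
E
python3 - <<'E'
from h import *
for n in ('top','scene'):
    s=snap(n,n+'0'); print({k:v for k,v in s.items() if k not in('image','range_z')})
print(robot.get_obs())
E
```

```text
{'fx': 451.79294961297506, 'fy': 451.79294961297506, 'cx': 317.70426390155313, 'cy': 198.58226490380122, 'xyz': array([ 0.46700299, -0.02580919,  1.06747648]), 'orientation': array([ 0.05629804, -0.03361298, -0.7037494 ,  0.70741606])}
{'fx': 380.2588466144408, 'fy': 380.2588466144408, 'cx': 318.6596971186845, 'cy': 195.19815913016276, 'xyz': array([1.21072776, 0.25845416, 0.59680389]), 'orientation': array([0.24816322, 0.38972092, 0.73311098, 0.49908006])}
{'t': 0.1, 'qpos': array([-1.43979353e+00,  4.86909993e-02,  9.77618704e-02,  1.62198378e+00,
       -4.68894114e-06,  1.44302881e+00]), 'qd': array([-0.00248735, -0.00110977,  0.0023069 , -0.00166459,  0.00156276,
       -0.00085614]), 'tau': array([ 3.18756880e-03, -3.39850366e+01,  3.20935857e+01,  1.58102880e-02,
       -3.66445579e-05, -3.04274963e-06]), 'tool_pos': array([ 0.134278  , -0.5070019 ,  0.24123042]), 'tool_rot': array([ 9.91640855e-01,  1.29024396e-01, -4.05640105e-06, -1.05828547e-03]), 'ft_force': array([-0.30555168,  0.34373291,  0.16556781]), 'wrist_torque': array([-0.00845945,  0.01420142, -0.02345705]), 'finger_gap': 0.08554270284542749}
```

View pics/top0.png

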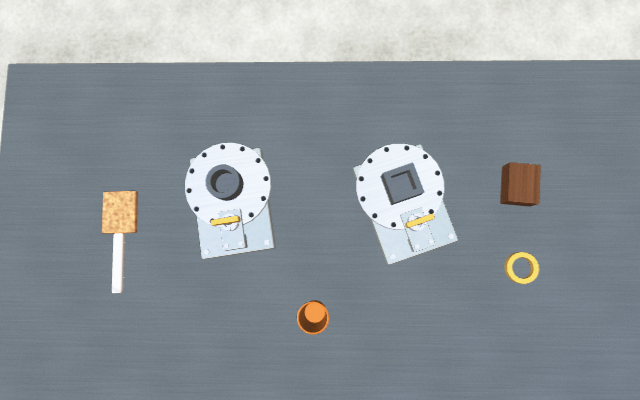

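View pics/scene0.png

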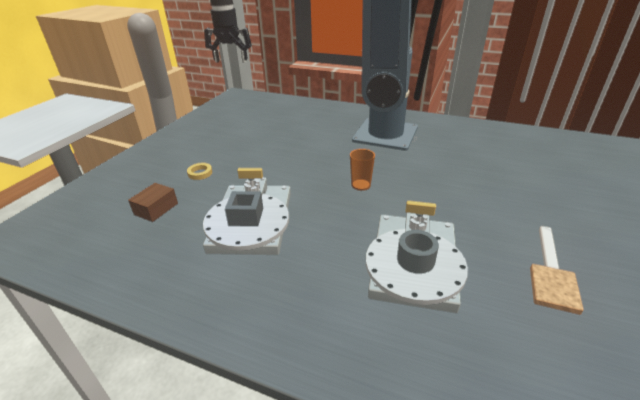

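The top view shows the square mould at (402,183) with its wing near (420,219). The round mould is at (225,182), with its wing at (225,220). The scene view agrees: square mould (244,208), wing (250,173).

```bash
python3 - <<'E'
from h import *
def L(f): return dict(np.load(f'pics/{f}.npz'))
t=L('top0'); sc=L('scene0')
def yel(s,box):
    h=cv2.cvtColor(s['image'],cv2.COLOR_RGB2HSV); m=cv2.inRange(h,(12,110,90),(32,255,255)); k=np.zeros_like(m); u0,v0,u1,v1=box; k[v0:v1,u0:u1]=m[v0:v1,u0:u1]; return k>0
for nm,s,b in (('topSq',t,(395,205,445,235)),('scSq',sc,(230,160,270,185)),('topRd',t,(205,210,245,230))):
    m=yel(s,b); P=cloud(s)[m]; z=P[:,2]
    v,u=np.nonzero(m); print(nm,m.sum(),'px',u.mean(),v.mean(),'z pct',np.percentile(z,[5,50,95]))
    g=P[(z>np.median(z)-.006)&(z<.14)]; r=cv2.minAreaRect(g[:,:2].astype(np.float32)*1000); print(' cloud',g.mean(0),r)
    Q=np.array([ray(s,a,c,.124)[:2] for a,c in zip(u,v)],np.float32)*1000
    r=cv2.minAreaRect(Q); w,V=np.linalg.eigh(np.cov(Q.T)); print(' ray',Q.mean(0),r,'long axis deg',np.degrees(np.arctan2(V[1,1],V[0,1])))
# mould top
P=cloud(t); z=P[:,:,2]; m=(z>.088)&(z<.104); m[:, :370]=0; m[:,440:]=0; m[206:]=0; m[:155]=0
g=P[m]; r=cv2.minAreaRect(g[:,:2].astype(np.float32)*1000); print('mould',m.sum(),r,np.median(g[:,2]))
E
```

```text
topSq 155 px 419.4258064516129 220.43225806451613 z pct [0.118348   0.12270844 0.1254704 ]
 cloud [ 0.54312497 -0.20803412  0.12276313] ((543.2691040039062, -208.22996520996094), (11.183494567871094, 58.58140182495117), 20.246837615966797)
 ray [ 542.55457 -206.90756] ((542.7522583007812, -206.94776916503906), (11.105836868286133, 60.7791862487793), 20.2321720123291) long axis deg 110.18756950794808
scSq 200 px 249.74 172.8 z pct [0.10468285 0.11595276 0.12432277]
 cloud [ 0.54838754 -0.20591648  0.1187166 ] ((547.9190673828125, -207.1930389404297), (10.119455337524414, 56.64070510864258), 20.18824005126953)
 ray [ 559.9903  -198.79173] ((560.920166015625, -199.29945373535156), (36.39556884765625, 60.672428131103516), 19.975521087646484) long axis deg 101.00872778330385
topRd 168 px 225.33333333333334 220.26190476190476 z pct [0.11189428 0.12283856 0.12646947]
 cloud [0.54142839 0.20087392 0.12312217] ((541.4027709960938, 201.75262451171875), (11.03828239440918, 58.61391830444336), 8.725726127624512)
 ray [540.9996  199.38628] ((540.8287353515625, 199.8897705078125), (12.89153003692627, 60.02834701538086), 8.386719703674316) long axis deg 98.20479929027917
mould 671 ((628.3422241210938, -178.67327880859375), (70.37501525878906, 70.57829284667969), 19.245929718017578) 0.09516642806630238
```

Request:
apply_moves([
  [0, [0.4, -0.15, 0], [0, 0, 0]],
  [0, [0.8, -0.3, 0], [0, 0, 0]],
  [0, [0.8, -0.3, 0], [0, 0, 0]],
  [0, [0.8, -0.3, 0], [0, 0, 0]],
  [0, [0.8, -0.3, 0], [0, 0, 0]],
  [0, [0.8, -0.3, 0], [0, 0, 0]],
  [0, [0.8, -0.3, 0], [0, 0, 0]],
  [0, [0.8, -0.3, 0], [0, 0, 0]],
  [0, [0.8, -0.3, 0], [0, 0, 0]],
  [0, [0.8, -0.3, 0], [0, 0, 0]],
  [0, [0.8, -0.3, 0], [0, 0, 0]],
  [0, [0.8, -0.3, 0], [0, 0, 0]],
])

```text
t: 1.3
tool_pos: [0.5359, -0.2216, 0.2416]
tool_rot: [0.992, 0.129, -0.0, -0.0]
ft_force: [0.2, -0.2, 0.0]
finger_gap: 0.0853
```

Request:
apply_moves([
  [0.5, [0, 0, 0], [0, 0, -1]],
  [0.5, [0, 0, 0], [0, 0, -1]],
  [0.5, [0, 0, 0], [0, 0, -1]],
  [0.5, [0, 0, 0], [0, 0, -1]],
  [0.5, [0, 0, 0], [0, 0, -1]],
  [0.5, [0, 0, 0], [0, 0, -1]],
  [0.5, [0, 0, 0], [0, 0, -1]],
  [0.5, [0, 0, 0], [0, 0, -1]],
  [0.5, [0, 0, 0], [0, 0, -1]],
  [0.5, [0, 0, 0], [0, 0, -1]],
  [0.5, [0, 0, 0], [0, 0, -1]],
  [0.5, [0, 0, 0], [0, 0, -1]],
])

```text
t: 2.5
tool_pos: [0.5346, -0.2229, 0.2415]
tool_rot: [0.725, 0.689, -0.0, -0.001]
ft_force: [-0.8, -0.7, -0.8]
finger_gap: 0.0425
```

Request:
apply_moves([
  [0.5, [0, 0, 0], [0, 0, -1]],
  [0.5, [0, 0, 0], [0, 0, -1]],
  [0.5, [0, 0, 0], [0, 0, -1]],
  [0.5, [0, 0, 0], [0, 0, -0.85]],
  [0.5, [0, 0, 0], [0, 0, 0]],
  [0.5, [0, 0, 0], [0, 0, 0]],
])

```text
t: 3.1
tool_pos: [0.5347, -0.2229, 0.2417]
tool_rot: [0.575, 0.818, -0.0, -0.001]
ft_force: [0.7, 0.0, 0.8]
finger_gap: 0.0426
```

```bash
cat > st.py <<'E'
from h import *
def st(tx=.5435,ty=-.208,tz=.107,wing=20):
    o=robot.get_obs(); M=R.from_quat(o['tool_rot']).as_matrix()
    d=M.T@(np.array([tx,ty,tz])-o['tool_pos'])/.05
    print('t',round(o['t'],2),'pos',o['tool_pos'].round(4),'y az',np.degrees(np.arctan2(M[1,1],M[0,1])).round(2),'z',M[:,2].round(4),'gap',round(o['finger_gap'],4),'F',o['ft_force'].round(2),'T',o['wrist_torque'].round(2),'units to go',d.round(2),'q',o['qpos'].round(2))
if __name__=='__main__': st()
E
python3 - <<'E'
from st import *
st()
s=snap('wrist','w1'); print(s['xyz'],s['orientation'])
E
```

```text
t 3.1 pos [ 0.5347 -0.2229  0.2417] y az 19.82 z [-9.e-04  5.e-04 -1.e+00] gap 0.0426 F [0.68 0.01 0.84] T [-0.03 -0.05  0.  ] units to go [0.22 0.27 2.69] q [-0.51  0.19  0.26  1.64  0.    0.71]
[ 0.51052733 -0.1586628   0.37387179] [-0.13505003 -0.02360539  0.17063613  0.97574976]
```

View pics/w1.png

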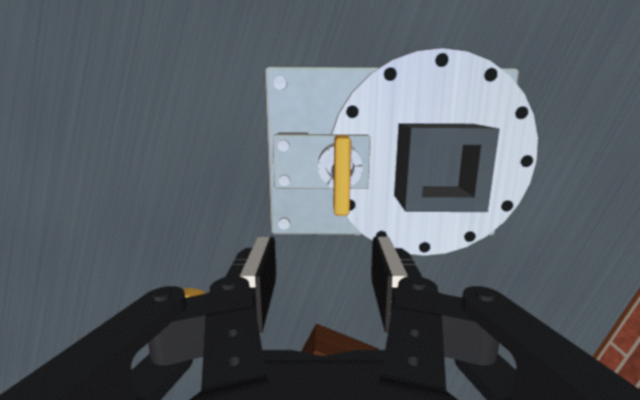

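The wrist view shows the wing at about (343,176), square to the jaws, and the fingers behind it with a 43 mm gap. I'll use this view to check the wing's position.

```bash
python3 - <<'E'
from st import *
s=dict(np.load('pics/w1.npz'))
h=cv2.cvtColor(s['image'],cv2.COLOR_RGB2HSV); m=cv2.inRange(h,(12,110,90),(32,255,255))>0; m[:125]=0;m[225:]=0;m[:,:325]=0;m[:,360:]=0
P=cloud(s)[m]; z=P[:,2]; print(np.percentile(z,[5,50,95]))
g=P[z>np.median(z)-.004]; print(g.mean(0),cv2.minAreaRect(g[:,:2].astype(np.float32)*1000))
v,u=np.nonzero(m);Q=np.array([ray(s,a,c,.124)[:2] for a,c in zip(u,v)],np.float32)*1000; print(Q.mean(0),cv2.minAreaRect(Q))
E
```

```text
[0.12157452 0.12405217 0.12537302]
[ 0.54282367 -0.20794701  0.1256908 ] ((536.9033813476562, -195.430419921875), (16.068317413330078, 89.0619888305664), 25.427528381347656)
[ 542.76184 -207.85352] ((543.1019897460938, -208.14068603515625), (11.803524017333984, 59.79401779174805), 20.321866989135742)
```

Request:
apply_moves([
  [0.5, [0.1, 0.13, 0], [0, 0, 0]],
  [0.5, [0.12, 0.13, 0], [0, 0, 0]],
  [0.5, [0, 0, 0.4], [0, 0, 0]],
  [0.5, [0, 0, 0.5], [0, 0, 0]],
  [0.5, [0, 0, 0.5], [0, 0, 0]],
  [0.5, [0, 0, 0.3], [0, 0, 0]],
  [0.5, [0, 0, 0], [0, 0, 0]],
  [0.5, [0, 0, 0], [0, 0, 0]],
])

```text
t: 3.95
tool_pos: [0.5436, -0.208, 0.1577]
tool_rot: [0.574, 0.819, 0.0, 0.0]
ft_force: [0.3, 0.5, 0.2]
finger_gap: 0.0426
```

```bash
python3 -c "
from st import *
st(.543,-.208)"
```

```text
t 3.95 pos [ 0.5436 -0.208   0.1577] y az 19.94 z [ 2.e-04 -0.e+00 -1.e+00] gap 0.0426 F [0.31 0.48 0.2 ] T [-0.01 -0.04 -0.04] units to go [ 0.   -0.01  1.01] q [-0.48  0.19  0.09  1.47  0.    0.74]
```

Request:
apply_moves([
  [0.5, [0, 0, 0.3], [0, 0, 0]],
  [0.5, [0, 0, 0.3], [0, 0, 0]],
  [0.5, [0, 0, 0.3], [0, 0, 0]],
  [0.5, [0, 0, 0.1], [0, 0, 0]],
  [0.5, [0, 0, 0], [0, 0, 0]],
  [1, [0, 0, 0], [0, 0, 0]],
  [1, [0, 0, 0], [0, 0, 0]],
  [1, [0, 0, 0], [0, 0, 0]],
  [1, [0, 0, 0], [0, 0, 0]],
  [1, [0, 0, 0], [0, 0, 0]],
  [1, [0, 0, 0], [0, 0, 0]],
], newtons=60)

```text
t: 5.05
tool_pos: [0.5441, -0.2085, 0.1083]
tool_rot: [0.574, 0.819, 0.0, 0.001]
ft_force: [0.2, -0.7, 3.9]
finger_gap: 0.0107
```

```bash
python3 -c "
from st import *
st(.543,-.208)"
```

```text
t 5.05 pos [ 0.5441 -0.2085  0.1083] y az 19.93 z [ 2.e-03 -6.e-04 -1.e+00] gap 0.0107 F [ 0.2  -0.73  3.93] T [ 0.11 -0.12 -0.01] units to go [ 0.02 -0.02  0.03] q [-0.48  0.21  0.01  1.37  0.    0.74]
```

Request:
apply_moves([
  [1, [0, 0, -0.1], [0, 0, 0]],
  [1, [0, 0, -0.1], [0, 0, 0]],
  [1, [0, 0, -0.1], [0, 0, 0]],
  [1, [0, 0, -0.1], [0, 0, 0]],
  [1, [0, 0, -0.12], [0, 0, 0]],
  [1, [0, 0, 0], [0, 0, 0]],
  [1, [0, 0, 0], [0, 0, 0]],
])

```text
t: 5.75
tool_pos: [0.5439, -0.2084, 0.1305]
tool_rot: [0.574, 0.819, 0.0, -0.0]
ft_force: [6.9, -1.8, -11.7]
finger_gap: 0.0113
```

```bash
python3 - <<'E'
from st import *
st(.543,-.208,.134)
s=snap('scene','s2'); c=s['image'][120:270,180:320,::-1]; cv2.imwrite('pics/s2c.png',cv2.resize(c,None,fx=4,fy=4,interpolation=2))
E
```

```text
t 5.75 pos [ 0.5439 -0.2084  0.1305] y az 19.93 z [-3.e-04  7.e-04 -1.e+00] gap 0.0113 F [  6.92  -1.76 -11.67] T [-0.52 -1.61  0.02] units to go [ 0.01 -0.01 -0.07] q [-0.48  0.2   0.04  1.42  0.    0.74]
```

View pics/s2c.png

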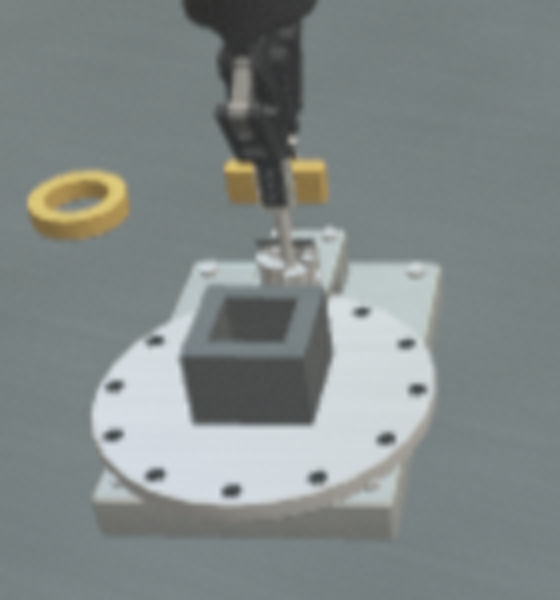

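The wing is held and up: at crop (277,180) it stands clear above the collar. The 11.7 N downward force matches the spring at about 22 mm, so I'll lift 3 mm more and then twist clockwise.

Request:
apply_moves([
  [1, [0, 0, -0.06], [0, 0, 0]],
  [1, [0, 0, 0], [0, 0, 0]],
  [1, [0, 0, 0], [0, 0, 0.5]],
  [1, [0, 0, 0], [0, 0, 0.5]],
  [1, [0, 0, 0], [0, 0, 0.5]],
  [1, [0, 0, 0], [0, 0, 0.5]],
  [1, [0, 0, 0], [0, 0, 0]],
])

```text
t: 6.5
tool_pos: [0.5441, -0.2083, 0.1331]
tool_rot: [0.657, 0.754, 0.0, -0.0]
ft_force: [7.4, -2.3, -12.2]
finger_gap: 0.0109
```

```bash
python3 -c "
from st import *
st(.543,-.208,.134)"
```

```text
t 6.5 pos [ 0.5441 -0.2083  0.1331] y az 7.88 z [-2.0e-04  1.1e-03 -1.0e+00] gap 0.0109 F [  7.39  -2.3  -12.22] T [-0.55 -1.73 -0.  ] units to go [ 0.01 -0.02 -0.02] q [-0.48  0.2   0.05  1.42  0.    0.95]
```

Request:
apply_moves([
  [1, [0, 0, 0], [0, 0, 0.8]],
  [1, [0, 0, 0], [0, 0, 0.8]],
  [1, [0, 0, 0], [0, 0, 0.8]],
  [1, [0, 0, 0], [0, 0, 0.8]],
  [1, [0, 0, 0], [0, 0, 0.8]],
  [1, [0, 0, 0], [0, 0, 0.8]],
  [1, [0, 0, 0], [0, 0, 0.8]],
  [1, [0, 0, 0], [0, 0, 0.8]],
  [1, [0, 0, 0], [0, 0, 0.8]],
  [1, [0, 0, 0], [0, 0, 0.8]],
  [1, [0, 0, 0], [0, 0, 0]],
  [1, [0, 0, 0], [0, 0, 0]],
])

```text
t: 7.7
tool_pos: [0.5447, -0.2085, 0.1334]
tool_rot: [0.907, 0.422, 0.001, -0.0]
ft_force: [7.8, -2.1, -12.6]
finger_gap: 0.011
```

```bash
python3 - <<'E'
from st import *
st(.543,-.208,.134)
s=snap('scene','s3'); c=s['image'][120:270,180:320,::-1]; cv2.imwrite('pics/s3c.png',cv2.resize(c,None,fx=4,fy=4,interpolation=2))
E
```

```text
t 7.7 pos [ 0.5447 -0.2085  0.1334] y az -40.07 z [ 1.4e-03  7.0e-04 -1.0e+00] gap 0.011 F [  7.84  -2.07 -12.56] T [-0.56 -1.99  0.04] units to go [-0.02 -0.03 -0.01] q [-0.48  0.2   0.05  1.42  0.    1.79]
```

View pics/s3c.png

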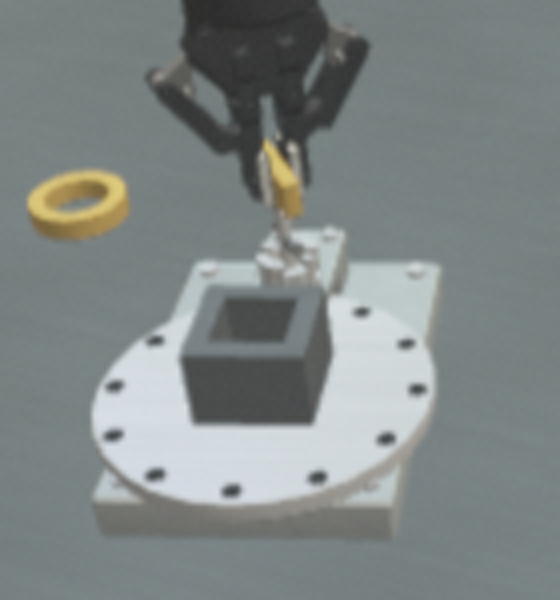

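The wing has turned 60° with the gripper and is still up. Next I'll let it down gently into the notch.

Request:
apply_moves([
  [1, [0, 0, 0.05], [0, 0, 0]],
  [1, [0, 0, 0.05], [0, 0, 0]],
  [1, [0, 0, 0.05], [0, 0, 0]],
  [1, [0, 0, 0.05], [0, 0, 0]],
  [1, [0, 0, 0.04], [0, 0, 0]],
  [1, [0, 0, 0], [0, 0, 0]],
  [1, [0, 0, 0], [0, 0, 0]],
])

```text
t: 8.45
tool_pos: [0.5447, -0.2085, 0.1222]
tool_rot: [0.907, 0.422, 0.001, 0.0]
ft_force: [7.3, -0.9, -8.7]
finger_gap: 0.0114
```

```bash
python3 -c "
from st import *
st(.543,-.208,.120)"
```

```text
t 8.45 pos [ 0.5447 -0.2085  0.1222] y az -40.07 z [ 1.9e-03  4.0e-04 -1.0e+00] gap 0.0114 F [ 7.26 -0.85 -8.66] T [-0.43 -1.73  0.01] units to go [-0.01 -0.03  0.04] q [-0.48  0.2   0.03  1.4   0.    1.79]
```

Request:
apply_moves([
  [1, [0, 0, 0.03], [0, 0, 0]],
  [1, [0, 0, 0.02], [0, 0, 0]],
  [1, [0, 0, 0], [0, 0, 0]],
  [1, [0, 0, 0], [0, 0, 0]],
])

```text
t: 8.85
tool_pos: [0.5448, -0.2085, 0.1202]
tool_rot: [0.907, 0.422, 0.001, 0.0]
ft_force: [6.6, -0.9, -8.9]
finger_gap: 0.0113
```

Request:
apply_moves([
  [1, [0, 0, 0.03], [0, 0, 0]],
  [1, [0, 0, 0], [0, 0, 0]],
  [1, [0, 0, 0], [0, 0, 0]],
])

```text
t: 9.15
tool_pos: [0.5448, -0.2085, 0.12]
tool_rot: [0.907, 0.422, 0.001, 0.001]
ft_force: [4.9, -0.2, -3.5]
finger_gap: 0.0109
```

The downward load fell to 3.5 N as it reached the notch floor, so it's seated. I'll release partly and rise straight up.

Request:
apply_moves([
  [0.65, [0, 0, 0], [0, 0, 0]],
  [0.65, [0, 0, 0], [0, 0, 0]],
  [0.65, [0, 0, 0], [0, 0, 0]],
  [0.65, [0, 0, 0], [0, 0, 0]],
  [0.65, [0, 0, -0.2], [0, 0, 0]],
  [0.65, [0, 0, -0.4], [0, 0, 0]],
  [0.65, [0, 0, -0.6], [0, 0, 0]],
  [0.65, [0, 0, -0.6], [0, 0, 0]],
  [0.65, [0, 0, -0.6], [0, 0, 0]],
  [0.65, [0, 0, 0], [0, 0, 0]],
  [0.65, [0, 0, 0], [0, 0, 0]],
])

```text
t: 10.25
tool_pos: [0.544, -0.2086, 0.2422]
tool_rot: [0.907, 0.422, 0.001, 0.001]
ft_force: [0.8, -0.2, -0.3]
finger_gap: 0.0301
```

```bash
python3 - <<'E'
from st import *
st()
s=snap('wrist','w4'); P=cloud(s)
h=cv2.cvtColor(s['image'],cv2.COLOR_RGB2HSV); m=cv2.inRange(h,(12,110,90),(32,255,255)); m[290:]=0
n,l,stt,c=cv2.connectedComponentsWithStats(m)
for i in range(1,n):
    if stt[i,4]>150:
        k=l==i; z=P[k][:,2]; v,u=np.nonzero(k); zt=np.percentile(z,90)
        Q=np.array([ray(s,a,b,zt)[:2] for a,b in zip(u,v)],np.float32)*1000; w,V=np.linalg.eigh(np.cov(Q.T))
        print(c[i],stt[i],'ztop',zt,np.percentile(z,50),cv2.minAreaRect(Q),np.degrees(np.arctan2(V[1,1],V[0,1])))
s=snap('scene','s4')
P=cloud(s);h=cv2.cvtColor(s['image'],cv2.COLOR_RGB2HSV); m=cv2.inRange(h,(12,110,90),(32,255,255))>0
for b in ((230,145,275,190),(400,195,440,220)):
    k=m.copy(); k[:b[1]]=0;k[b[3]:]=0;k[:,:b[0]]=0;k[:,b[2]:]=0
    print('scene z',k.sum(),np.percentile(P[k][:,2],[5,50,95]))
a=s['image'][110:260,180:320,::-1]; cv2.imwrite('pics/s4c.png',np.hstack([cv2.resize(a,(448,480)),cv2.resize(dict(np.load('pics/w4.npz'))['image'][:,:,::-1],(352,480))])) 
E
```

```text
t 10.25 pos [ 0.544  -0.2086  0.2422] y az -40.07 z [ 0.0029 -0.0016 -1.    ] gap 0.0301 F [ 0.78 -0.16 -0.31] T [ 0.02 -0.02 -0.07] units to go [ 0.   -0.02  2.7 ] q [-0.48  0.2   0.26  1.63 -0.    1.79]
[ 34.39098954 123.16653258] [  12  101   47   47 1243] ztop 0.059600196156142836 0.041340964164639615 ((375.64959716796875, -10.67658805847168), (39.21555709838867, 38.29128646850586), 69.54290771484375) -150.01847655227917
[323.46700508 190.20219966] [ 315  150   17   82 1182] ztop 0.136597829212204 0.1356878909535017 ((545.0897827148438, -207.5713653564453), (59.84102249145508, 11.084339141845703), 50.292606353759766) 49.92549988259043
scene z 101 [0.11978104 0.13377266 0.13687735]
scene z 269 [0.10585406 0.117338   0.12477277]
```

View pics/s4c.png

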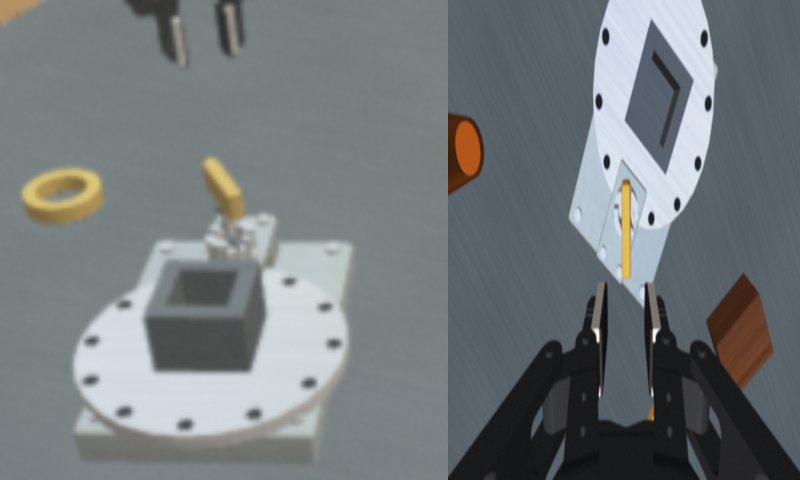

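The wing stays up unheld (crop (223,188)). Its top is at 136 mm, a 12 mm lift, and it has turned from 110° to 50°. The gripper is clear, so I'm handing in.

```bash
python3 -c "
from bench import robot
print(robot.finish_job())"
```

```text
the job is handed in; nothing more can be done
None
```

I parked the square mould's plunger in its rest notch and handed the job in after about 10.4 s of robot time. I lifted it about 25 mm, twisted it 60° clockwise, let it down until the notch carried it, then opened the jaws and rose clear.

**Square plunger:** With the gripper away, the wing top stood at about 136 mm, up from 124 mm, which is a lift of about 12 mm. The wing had turned from 110° to 50°, so 60° clockwise.

**Round plunger:** I never went near it, and its wing top still measured about 124 mm, so it is still down.

**Forces:** The highest wrist reading I saw was about 15 N, including a sideways force of up to 8 N while holding the wing. That was probably a misalignment of about 1 mm, and it was gone after release. No check failed.

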